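Size a hubbed disc in the stepped gauge

TASK

Take the hubbed disc that stands on the black rubber pad and size it in the four-bore steel gauge on its sprung base: try it gently, upright, centred and pressed lightly on each bore in turn from the smallest upward, and leave it standing fully home in the first bore that it enters, released. Never push the sprung block more than half-way down, and leave the other two discs and everything else on the bench alone.

Things in the scene. Friction and masses are not known exactly. Their poses are not given: they have to be found in the camera images.
- disc_a_center (a point): one of three upright bright steel hubbed discs: bottom disc 10 mm thick, 1 mm chamfer below, and on it a round hub 22 mm in diameter up to 62 mm above the underside (same on all three); about 0.2 kg. Bottom discs are 29, 32 and 35 mm across, one each; which is which is not told, and which stands on the pad varies. Point: on the axis, half-way up, 31 mm above the underside; z up
- disc_b_center (a point): one of three upright bright steel hubbed discs: bottom disc 10 mm thick, 1 mm chamfer below, and on it a round hub 22 mm in diameter up to 62 mm above the underside (same on all three); about 0.2 kg. Bottom discs are 29, 32 and 35 mm across, one each; which is which is not told, and which stands on the pad varies. Point: on the axis, half-way up, 31 mm above the underside; z up
- disc_c_center (a point): one of three upright bright steel hubbed discs: bottom disc 10 mm thick, 1 mm chamfer below, and on it a round hub 22 mm in diameter up to 62 mm above the underside (same on all three); about 0.2 kg. Bottom discs are 29, 32 and 35 mm across, one each; which is which is not told, and which stands on the pad varies. Point: on the axis, half-way up, 31 mm above the underside; z up
- pad_mid (a point): middle of the square black rubber pad, 90 mm wide and 1 mm thick, flat on the bench; the disc to be sized stands within 15 mm of this point, its underside at bench height; the other two stand on the bare bench over 100 mm away
- gauge_mid (a point): middle of the top face of the bright steel gauge block (190 x 56 x 20 mm, at any yaw; top 40 mm above the bench) on a fixed dark base 206 x 72 x 10 mm; x runs along the row to the larger bores (at x = -66, -24.5, 20, 67.5 mm; 27, 30, 33, 36 mm across). A disc enters a bore 1 mm larger and stops on the mouth of smaller ones; home, its 10 mm part is flush with the top
- gauge (a joint): how far the gauge block is pushed down on its springs, m: 0 at rest at the top, 0.010 fully down; straight down only; it gives about 1 mm for every 3 N after the first 1 N, so 6 mm (about 19 N) is pushed too hard
- step1 (a point): mouth of bore number 1 of the gauge (the smallest, 27 mm across): centre of the bore at the top face of the block (40 mm above the bench at rest; moves down with the block), z up; the round blind bore is 10 mm deep with a 1 mm chamfer at the mouth, leaving 10 mm of block below it
- step2 (a point): mouth of bore number 2 of the gauge (second, 30 mm across): centre of the bore at the top face of the block (40 mm above the bench at rest; moves down with the block), z up; the round blind bore is 10 mm deep with a 1 mm chamfer at the mouth, leaving 10 mm of block below it
- step3 (a point): mouth of bore number 3 of the gauge (third, 33 mm across): centre of the bore at the top face of the block (40 mm above the bench at rest; moves down with the block), z up; the round blind bore is 10 mm deep with a 1 mm chamfer at the mouth, leaving 10 mm of block below it
- step4 (a point): mouth of bore number 4 of the gauge (the largest, 36 mm across): centre of the bore at the top face of the block (40 mm above the bench at rest; moves down with the block), z up; the round blind bore is 10 mm deep with a 1 mm chamfer at the mouth, leaving 10 mm of block below it
- case: bystander: closed wooden case 90 x 200 x 43 mm, lying flat on the far side; origin at the centre of its underside
- oil: bystander: plastic bottle 48 mm across, 120 mm high; origin at the centre of its underside
- vee: bystander: steel vee block 50 x 70 x 40 mm; origin at the centre of its underside

How it is judged:
On the way, in this order (a step that is already met when the one before it is completed fails the run):
1. the disc is tried on the smallest bore: centred on it within 4 mm and pressed on with over 1 N (((horizontal distance between disc_a_center and step1 below 0.004 m and z of disc_a_center in the frame of step1 below 0.034 m and contact force between disc_a and gauge above 1 N) or (horizontal distance between disc_b_center and step1 below 0.004 m and z of disc_b_center in the frame of step1 below 0.034 m and contact force between disc_b and gauge above 1 N) or (horizontal distance between disc_c_center and step1 below 0.004 m and z of disc_c_center in the frame of step1 below 0.034 m and contact force between disc_c and gauge above 1 N))), for 0.05 s.
2. then on the second bore: pressed on it likewise, or (the 29 mm disc) starting into it (((horizontal distance between disc_a_center and step2 below 0.004 m and z of disc_a_center in the frame of step2 below 0.0325 m) or (horizontal distance between disc_b_center and step2 below 0.004 m and z of disc_b_center in the frame of step2 below 0.034 m and contact force between disc_b and gauge above 1 N) or (horizontal distance between disc_c_center and step2 below 0.004 m and z of disc_c_center in the frame of step2 below 0.034 m and contact force between disc_c and gauge above 1 N))).
3. the 29 mm disc goes on into the second bore; the larger ones are tried on the third: pressed on it likewise, or (the 32 mm disc) starting into it (((horizontal distance between disc_a_center and step2 below 0.004 m and z of disc_a_center in the frame of step2 below 0.0285 m) or (horizontal distance between disc_b_center and step3 below 0.004 m and z of disc_b_center in the frame of step3 below 0.0325 m) or (horizontal distance between disc_c_center and step3 below 0.004 m and z of disc_c_center in the frame of step3 below 0.034 m and contact force between disc_c and gauge above 1 N))).
4. the disc is home in the smallest bore that takes it, and released (((horizontal distance between disc_a_center and step2 below 0.003 m and z of disc_a_center in the frame of step2 below 0.023 m and angle between disc_a_center's own z axis and vertical below 0.08 rad and contact force between disc_a and the fingers below 0.1 N) or (horizontal distance between disc_b_center and step3 below 0.003 m and z of disc_b_center in the frame of step3 below 0.023 m and angle between disc_b_center's own z axis and vertical below 0.08 rad and contact force between disc_b and the fingers below 0.1 N) or (horizontal distance between disc_c_center and step4 below 0.003 m and z of disc_c_center in the frame of step4 below 0.023 m and angle between disc_c_center's own z axis and vertical below 0.08 rad and contact force between disc_c and the fingers below 0.1 N))), for 0.2 s.
At the end, for the whole second after the job is handed in: the disc that stood on the pad stands in the bore 1 mm larger than it (29 in 30, 32 in 33, 35 in 36): within 3 mm of the bore's axis, its underside at least 8 mm below the mouth, upright within 0.08 rad, at rest and released; the other two discs are upright and within 10 mm of where they were ((((horizontal distance between disc_a_center and step2 below 0.003 m and z of disc_a_center in the frame of step2 below 0.023 m and angle between disc_a_center's own z axis and vertical below 0.08 rad and contact force between disc_a and the fingers below 0.1 N) and linear speed of disc_a below 0.01 m/s and distance of each of disc_b_center, disc_c_center from where it was at the start of the episode below 0.01 m and horizontal distance between each of disc_b_center, disc_c_center and pad_mid above 0.075 m and angle between each of disc_b_center, disc_c_center's own z axis and vertical below 0.08 rad) or ((horizontal distance between disc_b_center and step3 below 0.003 m and z of disc_b_center in the frame of step3 below 0.023 m and angle between disc_b_center's own z axis and vertical below 0.08 rad and contact force between disc_b and the fingers below 0.1 N) and linear speed of disc_b below 0.01 m/s and distance of each of disc_a_center, disc_c_center from where it was at the start of the episode below 0.01 m and horizontal distance between each of disc_a_center, disc_c_center and pad_mid above 0.075 m and angle between each of disc_a_center, disc_c_center's own z axis and vertical below 0.08 rad) or ((horizontal distance between disc_c_center and step4 below 0.003 m and z of disc_c_center in the frame of step4 below 0.023 m and angle between disc_c_center's own z axis and vertical below 0.08 rad and contact force between disc_c and the fingers below 0.1 N) and linear speed of disc_c below 0.01 m/s and distance of each of disc_a_center, disc_b_center from where it was at the start of the episode below 0.01 m and horizontal distance between each of disc_a_center, disc_b_center and pad_mid above 0.075 m and angle between each of disc_a_center, disc_b_center's own z axis and vertical below 0.08 rad))); the robot touches nothing.
It fails at once if the gauge block is pushed down by more than 6 mm of its 10 mm (value of joint gauge above 0.006 m).
It fails at once if one of the other discs is moved by more than 10 mm (two discs displaced) (distance of each of disc_a_center, disc_b_center from where it was at the start of the episode above 0.01 m or distance of each of disc_a_center, disc_c_center from where it was at the start of the episode above 0.01 m or distance of each of disc_b_center, disc_c_center from where it was at the start of the episode above 0.01 m).
It fails at once if a bystander (case, bottle, vee block) is moved by more than 15 mm (distance of any of case, oil, vee from where it was at the start of the episode above 0.015 m).
It also fails if it takes over 66 s, if anything falls off the work surface, if the arm or the gripper's body presses on something with over 40 N, if the wrist force passes 120 N, or if a joint passes its speed limit or range.

ROBOT

A 6-joint arm with a two-finger parallel gripper is mounted at the origin on the work surface. World frame = base frame: x ahead of the robot, y to its left, z up, the work surface at z = 0. Lengths are in m, angles in rad, forces in N, time in s.
With the tool pointing down it reaches from about 0.275 to 0.975 m from the base axis. Payload 8.4 kg.
Tool frame: the origin (TCP) lies on the centre line of the jaws, within the pads' length; the fingertips stand 14 mm ahead of it and the grasp point (between the pads) lies 5 mm behind it; z points along the fingers, y is the line along which they close (so a half turn about z gives the same grasp; the last joint's range is limited). The gripper opens to 92 mm and grips with 3 to 60 N. Pads are 20 mm wide; open, the fingers measure 128 mm over their backs; the gripper's body (75 mm by 189 mm) begins 69 mm behind the grasp point.
Start: joints at [1.346, 0.353, 1.633, -0, 1.155, -0.002], TCP at [0.138, 0.61, 0.229] pointing down, gripper open.
Joint ranges: [-2.63, 2.63], [-0.92, 2.1], [0.06, 2.66], [-1.3, 4.44], [0, 2.69], [-3.02, 3.02]. Speed limits (rad/s): [2.22, 2.22, 2.79, 3.14, 3.14, 3.14].

INTERFACE

Orientations are given as a unit quaternion [w, x, y, z].
In Python, from plant import arm gives the robot as it stands.
- The arm moves only by the tool arm_command, never from a script. Its argument "targets" is a list of rows, each a list of 4 numbers: the shift along the tool's x, y, z in units of 150 mm (1.0 is 150 mm), then the turn about the tool's z in units of 45 degrees (1.0 is 45 degrees). A call has 1 to 5 rows; each row shifts and turns the commanded pose from where the row before left it, along the tool's axes as they then stand; what a row does not reach is not made up. A row lasts 1/12 s, in which the tool goes at most 41.7 mm and 7.16 degrees, less where a joint would pass 70% of its speed; a pose out of reach is approached as far as the arm can. A call with a number of a shift or a turn outside -1 to 1 is refused whole. A call with a gripper value outside its range is refused whole. "grip" is the opening, from -1 (shut) to 1 (fully open), set as the call begins (left out, the last holds). The fingers move at their own pace and stop on an object; "newtons" is the grip in N (left out, the last holds). Time passes only in rows, so rows that do not move let the fingers close. It gives the time, the measured TCP pose, the force, the opening and the grip force at its end, in the units of the state.
- arm.get_obs(): the state, without advancing time (a new reading comes with each control period).
- arm.get_image(name): name is "side" or "top"; returns a dict with "pixels" (400x640x3 uint8, red, green, blue), "fx", "fy", "cx", "cy" (pixels), "dist_coeffs" ([k1, k2, p1, p2, k3] as OpenCV has them; the pictures are not rectified), "T" (4x4, takes a point from camera to world coordinates). Camera axes: x right, y down, z forward; pixel columns grow to the right and rows downward; lengths in m; the calibration is good to about 2 mm. A picture is of the moment at which its call begins. There is no depth.
- arm.hand_in(): hands the job in; it is judged then, once.
Trained networks look in a picture, given as the dict that the camera call returned (one of the last four; its "shot" number tells which), for a name from the list of things; names that differ only in an ending like _2 or _b are one class to them, and where a whole thing is asked for, a point or a joint stands for the part that bears it (a point fixed in the world has none). Each returns a list of dicts, best first, with "score" (0 to 1); they miss things now and then, are a little off and sometimes report something else, mostly with a low value. They report only what shows in the picture. A call takes as long as a camera call.
- arm.trace(picture, label): "mask" (400x640 bool, what is visible of it) and "uv" ([column, row] in pixels, amid what is visible of it).
- arm.spot_point(picture, label): "uv" ([column, row] in pixels: a listed point, or the origin of a listed thing).
The state is a dict: "clock": time; "joints": joint angles; "dq": joint speeds; "joint_efforts": joint torques, N m; "ee_pos": TCP position; "ee_rot": TCP orientation; "ft_force": force on the tool from outside, world axes, zero at the start; "ft_torque": the same for the moment, N m; "finger_gap": opening from 0.0 (shut) to 1.0 (fully open); "finger_force": force on a finger pad.
Only numpy, scipy, OpenCV 4.12 (cv2) and the standard library are available. Lean on these libraries where they do the work, as an engineer would, in place of code of your own. Each camera call takes 0.05 s, during which the arm holds its last target. There are 200 camera calls.

## Working session

There is one attempt and no reset: what is moved stays moved. The work goes in short steps, Python scripts to look and compute and a tool call to move; the robot and the scene stay as the last step left them, time stands still between calls to the robot, and variables do not carry over. Pictures are saved under pics/ and viewed, at most 10 in all, crops included, and the job is handed in when it is done.

Besides the shell and the picture viewer there is one more tool, called after "Emit:" as name(argument=value, ...) on one line, values as JSON. arm_command: Moves the arm, as the interface text tells. Shifts and turns lie within -1 to 1; 1 stands for 150 mm of shift or 45 degrees of turn. Its arguments: {"type":"object","properties":{"targets":{"type":"array"},"grip":{"type":"number"},"newtons":{"type":"number"}},"required":["targets"]}

```bash
mkdir -p pics; ls
cat > h.py <<'E'
import numpy as np, cv2
from plant import arm
def ray(im,uv):
    K=np.array([[im['fx'],0,im['cx']],[0,im['fy'],im['cy']],[0,0,1.]])
    p=cv2.undistortPoints(np.array([[uv]],float),K,np.array(im['dist_coeffs'],float))[0,0]
    T=np.array(im['T']); return T[:3,3],T[:3,:3]@np.array([p[0],p[1],1.])
def at_z(im,uv,z):
    o,d=ray(im,uv); return o+d*(z-o[2])/d[2]
def proj(im,P):
    K=np.array([[im['fx'],0,im['cx']],[0,im['fy'],im['cy']],[0,0,1.]]);T=np.linalg.inv(np.array(im['T']))
    return cv2.projectPoints(np.array(P,float).reshape(-1,1,3),cv2.Rodrigues(T[:3,:3])[0],T[:3,3],K,np.array(im['dist_coeffs'],float))[0][:,0]
def save(im,n): cv2.imwrite('pics/'+n,im['pixels'][:,:,::-1])
E
python3 - <<'E'
from h import *
np.set_printoptions(precision=4,suppress=True)
o=arm.get_obs(); print(o['ee_pos'],o['ee_rot'],o['finger_gap'],o['clock'])
Z=dict(disc_a_center=.031,pad_mid=.001,gauge_mid=.04,step1=.04,step2=.04,step3=.04,step4=.04,case=0,oil=0,vee=0)
for n in ['top','side']:
    im=arm.get_image(n); save(im,n+'0.png'); print(n,np.array(im['T'])[:3,3],im['fx'])
    for k,z in Z.items():
        for r in arm.spot_point(im,k)[:4]: print(k,np.round(r['uv'],1),round(r['score'],2),at_z(im,r['uv'],z)[:2])
a=cv2.imread('pics/top0.png')
E
```

```text
pics
[0.138  0.6091 0.2279] [-0.0001  0.1112  0.9938 -0.0007] 1.0006702946764507 0.0
top [ 0.2847 -0.0953  1.386 ] 489.1676011067113
disc_a_center [191.4 189.5] 0.6 [0.5992 0.265 ]
disc_a_center [263.2 220. ] 0.54 [0.5116 0.0549]
pad_mid [262.5 222.4] 0.57 [0.5096 0.0601]
gauge_mid [336.2 211.2] 0.95 [ 0.5362 -0.1501]
step1 [344.3 204.7] 0.94 [ 0.5548 -0.1729]
step1 [330.2 211.2] 0.78 [ 0.5361 -0.1334]
step1 [433.  283.4] 0.66 [ 0.3355 -0.4163]
step1 [359.8 199.7] 0.63 [ 0.5694 -0.2167]
step2 [344.3 204.7] 0.94 [ 0.5548 -0.1729]
step2 [330.2 211.2] 0.78 [ 0.5361 -0.1334]
step2 [433.  283.4] 0.66 [ 0.3355 -0.4163]
step2 [359.8 199.7] 0.63 [ 0.5694 -0.2167]
step3 [344.3 204.7] 0.94 [ 0.5548 -0.1729]
step3 [330.2 211.2] 0.78 [ 0.5361 -0.1334]
step3 [433.  283.4] 0.66 [ 0.3355 -0.4163]
step3 [359.8 199.7] 0.63 [ 0.5694 -0.2167]
step4 [344.3 204.7] 0.94 [ 0.5548 -0.1729]
step4 [330.2 211.2] 0.78 [ 0.5361 -0.1334]
step4 [433.  283.4] 0.66 [ 0.3355 -0.4163]
step4 [359.8 199.7] 0.63 [ 0.5694 -0.2167]
case [290.9 138.1] 0.56 [ 0.7646 -0.0177]
oil [433.9 280.2] 0.67 [ 0.346  -0.4287]
vee [204.
[... 364 characters left out ...]
6] 0.6 [ 0.5232 -0.1496]
step2 [302.7 211. ] 0.89 [ 0.5106 -0.1061]
step2 [347.7 230.7] 0.82 [ 0.5633 -0.2237]
step2 [334.2 218.9] 0.76 [ 0.5599 -0.1689]
step2 [315.7 218.6] 0.6 [ 0.5232 -0.1496]
step3 [302.7 211. ] 0.89 [ 0.5106 -0.1061]
step3 [347.7 230.7] 0.82 [ 0.5633 -0.2237]
step3 [334.2 218.9] 0.76 [ 0.5599 -0.1689]
step3 [315.7 218.6] 0.6 [ 0.5232 -0.1496]
step4 [302.7 211. ] 0.89 [ 0.5106 -0.1061]
step4 [347.7 230.7] 0.82 [ 0.5633 -0.2237]
step4 [334.2 218.9] 0.76 [ 0.5599 -0.1689]
step4 [315.7 218.6] 0.6 [ 0.5232 -0.1496]
case [375.1 191.1] 0.79 [ 0.7633 -0.0322]
oil [286.5 359.5] 0.71 [ 0.3372 -0.4353]
vee [326.5 159. ] 0.77 [0.7472 0.2341]
vee [317.3 217.1] 0.31 [ 0.5577 -0.0865]
```

Run:
```python
import cv2,numpy as np
t=cv2.imread('pics/top0.png');s=cv2.imread('pics/side0.png')
a=cv2.resize(t[160:260,170:390],None,fx=3.6,fy=3.6,interpolation=cv2.INTER_CUBIC)
cv2.imwrite('pics/topc.png',a)
b=cv2.resize(s[140:260,220:420],None,fx=4,fy=4,interpolation=cv2.INTER_CUBIC)
cv2.imwrite('pics/sidec.png',b)
```

```text
(no output)
```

View pics/topc.png

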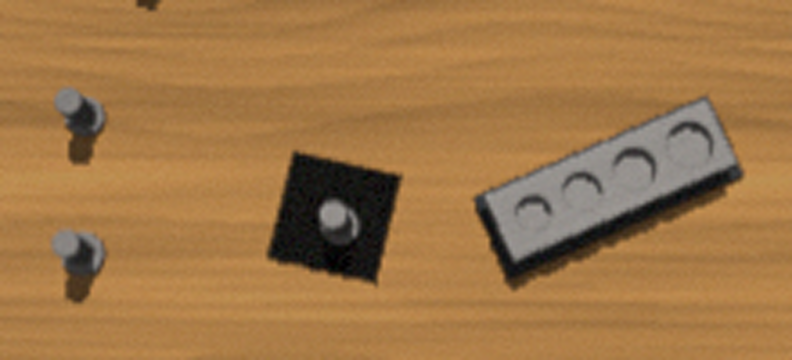

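View pics/sidec.png

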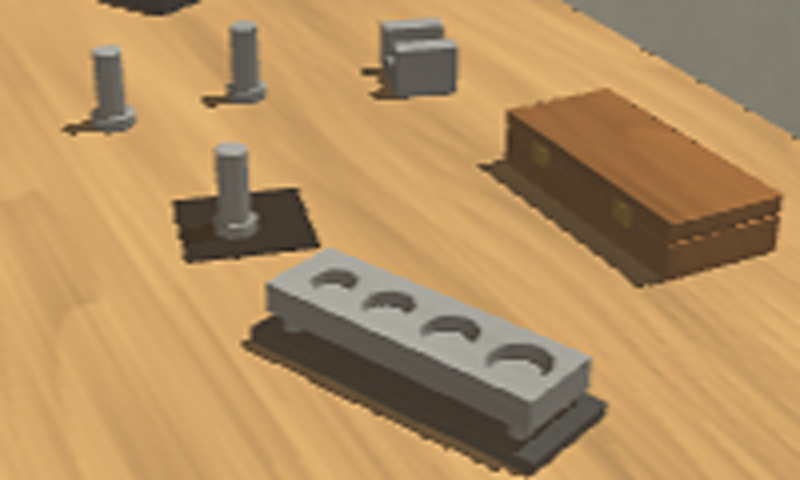

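View pics/top0.png

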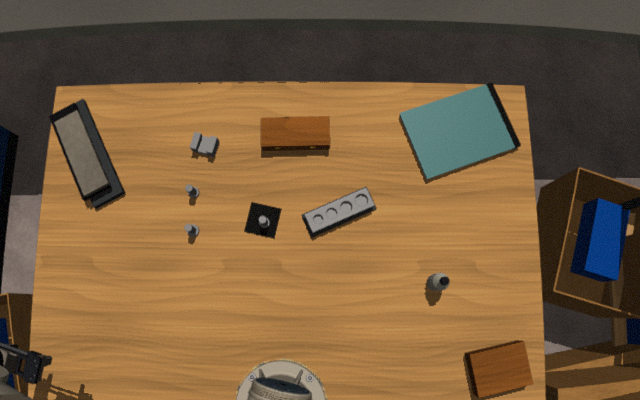

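Seen: the target disc is on the pad at top-image pixel (263,222), and two other discs are at (191,190) and (192,230). In the gauge, bore 1 is the left one at (318,218) and bore 4 the right one at (361,199). Next I'll fit the poses more closely.

```bash
cat >> h.py <<'E'
from scipy.optimize import minimize
from scipy.ndimage import map_coordinates
BX=np.array([-66,-24.5,20,67.5])/1e3; BD=np.array([27,30,33,36])/1e3
TH=np.linspace(0,2*np.pi,72,endpoint=False)
def g2w(p,L): # local gauge pts -> world
    c,s=np.cos(p[2]),np.sin(p[2]); L=np.asarray(L,float)
    return np.c_[p[0]+c*L[:,0]-s*L[:,1],p[1]+s*L[:,0]+c*L[:,1],.04+L[:,2]]
t=np.linspace(-1,1,80);o=np.ones(80)
EDGE=np.r_[np.c_[t*.095,o*.028,0*t],np.c_[t*.095,-o*.028,0*t],np.c_[o*.095,t*.028,0*t],np.c_[-o*.095,t*.028,0*t]]
def grad(im):
    g=cv2.GaussianBlur(cv2.cvtColor(im['pixels'],cv2.COLOR_RGB2GRAY).astype(np.float32),(0,0),1.0)
    return np.hypot(cv2.Sobel(g,-1,1,0),cv2.Sobel(g,-1,0,1))
def fitgauge(im,p0):
    G=grad(im); pts=np.r_[EDGE,np.concatenate([np.c_[x+d/2*np.cos(TH),d/2*np.sin(TH),0*TH] for x,d in zip(BX,BD)])]
    def f(q):
        uv=proj(im,g2w(q*[1,1,10],pts)); return -map_coordinates(G,[uv[:,1],uv[:,0]],order=1).mean()
    p0=np.array(p0)/[1,1,10]
    r=min((minimize(f,p0+d,method='Nelder-Mead',options=dict(xatol=1e-5,fatol=1e-4,initial_simplex=p0+d+np.array([[0,0,0],[.006,0,0],[0,.006,0],[0,0,.006]]))) for d in np.array([[0,0,0],[.004,.004,0],[-.004,.004,0],[.004,-.004,0],[-.004,-.004,0]])),key=lambda r:r.fun)
    return r.x*[1,1,10],r.fun
def discsil(im,x,y,z,D,ss=4):
    P=[]
    for zz,d in((z,D-.002),(z+.001,D),(z+.01,D)): P.append(np.c_[x+d/2*np.cos(TH),y+d/2*np.sin(TH),0*TH+zz])
    H=[np.c_[x+.011*np.cos(TH),y+.011*np.sin(TH),0*TH+zz] for zz in(z+.01,z+.062)]
    M=np.zeros((400*ss,640*ss),np.uint8)
    for Q in(P,H): cv2.fillConvexPoly(M,cv2.convexHull(((proj(im,np.concatenate(Q))+.5)*ss*16-8).round().astype(np.int32)),255,shift=4)
    return cv2.resize(M,(640,400),interpolation=cv2.INTER_AREA)/255.
E
python3 - <<'E'
from h import *
np.set_printoptions(precision=4,suppress=True)
yaw=np.arctan2(-.2167+.10,.5694-.52)
for n in ['top','side']:
    im=arm.get_image(n); p,f=fitgauge(im,[.5385,-.158,yaw]); print(n,p,f,np.degrees(p[2])); print(g2w(p,np.c_[BX,0*BX,0*BX]).round(4)[:,:2].tolist())
    # disc: grey bright over black pad
    g=cv2.cvtColor(im['pixels'],cv2.COLOR_RGB2GRAY).astype(float); sat=np.ptp(im['pixels'].astype(int),axis=2)
    m=arm.trace(im,'disc_a_center'); c=np.array([263,220] if n=='top' else [278,190])
    m=min(m,key=lambda r:np.hypot(*(np.array(r['uv'])-c))); print(m['uv'],m['score'],m['mask'].sum())
    w=m['mask'].astype(float)
    for D in(.029,.032,.035):
        r=minimize(lambda q:((discsil(im,q[0],q[1],0,D)-w)**2).sum(),[.508,.052],method='Nelder-Mead',options=dict(initial_simplex=[[.506,.05],[.512,.05],[.506,.056]],xatol=1e-4))
        print(D,r.x,r.fun)
E
```

```text
top [ 0.5364 -0.1491 -1.1499] -121.26213073730469 -65.88288455507309
[[0.5094, -0.0889], [0.5264, -0.1268], [0.5446, -0.1674], [0.564, -0.2107]]
[260.5, 223.5] 0.65 101
0.029 [0.5087 0.0562] 5.563521722414455
0.032 [0.5094 0.0568] 13.807151095732412
0.035 [0.5092 0.0572] 29.02955786236063
side [ 0.5414 -0.16   -1.1469] -124.76827239990234 -65.70984705713283
[[0.5143, -0.0998], [0.5313, -0.1376], [0.5496, -0.1782], [0.5692, -0.2215]]
[276.7, 187.4] 0.74 209
0.029 [0.5067 0.0512] 8.780961168781237
0.032 [0.5071 0.0526] 14.392233756247597
0.035 [0.5076 0.0538] 26.464113802383697
```

Run:
```python
from h import *
out=[]
for n,c,p,d in [('top',(215,165),(.5364,-.1491,-1.1499),(.5087,.0562)),('side',(250,165),(.5414,-.16,-1.1469),(.5067,.0512))]:
    im=arm.get_image(n); a=im['pixels'][c[1]:c[1]+85,c[0]:c[0]+170,::-1].copy(); S=4.7
    a=cv2.resize(a,None,fx=S,fy=3.5,interpolation=cv2.INTER_CUBIC)if 0 else cv2.resize(a,None,fx=S,fy=S,interpolation=cv2.INTER_CUBIC)
    w=g2w(p,np.r_[EDGE,np.concatenate([np.c_[x+dd/2*np.cos(TH),dd/2*np.sin(TH),0*TH] for x,dd in zip(BX,BD)])])
    h=np.concatenate([np.c_[d[0]+r*np.cos(TH),d[1]+r*np.sin(TH),0*TH+z] for r,z in((.0145,0),(.0145,.01),(.011,.062))])
    for u,v in (proj(im,np.r_[w,h])-c+.5)*S: cv2.circle(a,(int(u),int(v)),0,(0,0,255),-1)
    out.append(a[:300] if n=='top' else a[:299])
cv2.imwrite('pics/ov.png',np.vstack(out))
```

```text
(no output)
```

View pics/ov.png

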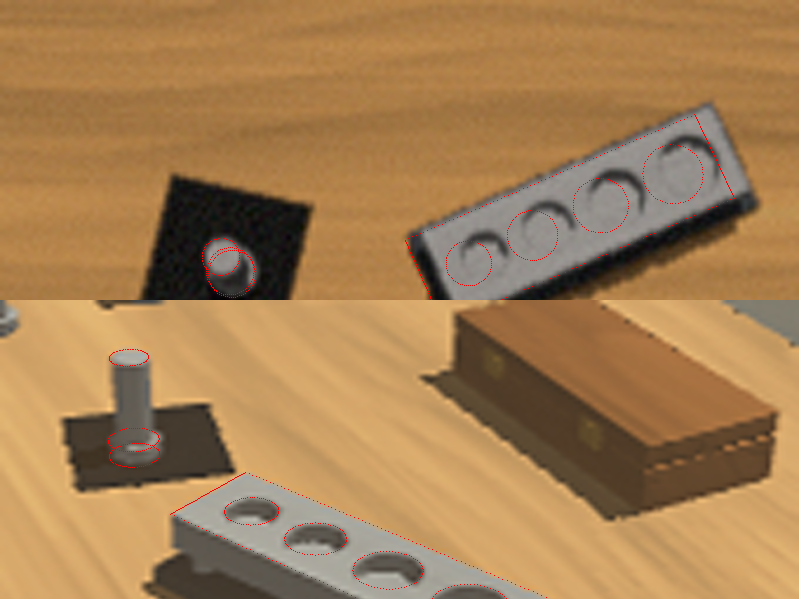

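```bash
cat >> h.py <<'E'
def fitdisc(im,x,y,z=0.,D=None):
    g=cv2.cvtColor(im['pixels'],cv2.COLOR_RGB2GRAY).astype(float)
    uv=proj(im,[[x,y,z+.03]])[0].astype(int); sl=np.s_[uv[1]-22:uv[1]+23,uv[0]-14:uv[0]+15]
    sat=np.ptp(im['pixels'].astype(int),axis=2); return g[sl],sat[sl],sl
E
python3 - <<'E'
from h import *
np.set_printoptions(precision=4,suppress=True,linewidth=220)
im=arm.get_image('top'); p,f=fitgauge(im,[.5414,-.160,-1.147]); print(p,f); print(g2w(p,np.c_[BX,0*BX,0*BX]).round(4)[:,:2].tolist())
for n in('top','side'):
    im=arm.get_image(n); G=grad(im); g=cv2.cvtColor(im['pixels'],cv2.COLOR_RGB2GRAY).astype(float)
    sl=np.s_[205:240,250:280] if n=='top' else np.s_[165:210,265:295]
    # pad is black: fit silhouette to brightness (2-level) 
    if n=='top':
        w=np.clip((g-35)/70,0,1); print(g[212:232,254:272].astype(int))
        for D in(.029,.032,.035):
            r=minimize(lambda q:((discsil(im,q[0],q[1],0,D)-w)[sl]**2).sum(),[.508,.052],method='Nelder-Mead',options=dict(initial_simplex=[[.506,.05],[.512,.05],[.506,.056]],xatol=1e-4)); print(D,r.x,r.fun)
    # hub-top circle by gradient
    C=np.c_[.011*np.cos(TH),.011*np.sin(TH),0*TH+.062]
    def f(q): 
        uv=proj(im,C+[q[0],q[1],0]); return -map_coordinates(G,[uv[:,1],uv[:,0]],order=1).mean()
    best=min(((f((x,y)),x,y) for x in np.arange(.498,.518,.0005) for y in np.arange(.042,.064,.0005))); print(n,'hubtop',best)
E
```

```text
[ 0.5364 -0.1491 -1.1498] -121.67858123779297
[[0.5094, -0.0889], [0.5264, -0.1268], [0.5446, -0.1674], [0.564, -0.2107]]
[[ 18  25  17  18  28  24  23  18  16  21  12  15  17  23  28  11  16  19]
 [ 30   5  20  17  17  19  21  17  20  19  18  28  26  19  27  19  25  24]
 [ 21  25  17  22  13  21  24  22  28  28  27  21  21  13  19  20  19  17]
 [ 26  14  24  16  19  25  45  56  62  66  37  27  18  16  23  17  21  13]
 [ 28  17  24  18  24  46  96 115 122 119  92  54  32  16  23  18  24  13]
 [ 20  27  14  14  38  92 142 145 143 146 140 103  64  35  26  15  17  27]
 [ 15  13  19  24  57 139 147 145 145 146 147 139  95  90  37  24  27  25]
 [ 20  24  18  26  55 148 143 142 139 139 146 141  92 123  80  37  10  28]
 [ 22  12  22  17  53 134 143 143 144 147 142 138  67  92 118  55  19  13]
 [ 29  25  21  13  42 109 138 147 142 146 140 118  60  63 127  75  29  24]
 [ 14  22  19  18  26  73 115 131 137 128 111  69  35  53 116  83  34  17]
 [ 21  25  17  21  29  69  76  83  87  70  52  41  35  50 123  80  29  20]
 [  3  18  25  22  19  43  53  46  40  40  30  37  40  63 133  67  15  21]
 [ 23  18  32  14   8  27  39  46  41  41  44  44  44  64 100  36   9  15]
 [ 15  24  11  15  27  19  19  43  51  50  44  49  53  44  31  21  17  26]
 [ 23  15  24  16  19  26  20  18  36  46  45  45  40  22   8  18  25   9]
 [ 25  30  18  23  19  22  12   6   5  11  24  13  10   5  19  19  24  22]
 [ 16  23  14  25  24   9   7  10   1   7   0   5   3  14  16  21  22  16]
 [ 18  17  24  23  27  20  11  10  16   5  18   6   7  21  23  20  15  22]
 [ 20  23  25  27  20  23   0   6  15   5   8   8   6  17  26  24  21  23]]
0.029 [0.5104 0.0547] 222.56254643033682
0.032 [0.5112 0.0554] 231.26322419163745
0.035 [0.5119 0.0564] 245.2438975590236
top hubtop (np.float32(-243.47765), np.float64(0.509), np.float64(0.055000000000000014))
side hubtop (np.float32(-122.76275), np.float64(0.502), np.float64(0.042))
```

Emit:
arm_command(targets=[[-0.19, -0.18, 0, 0], [-0.19, -0.18, 0, 0], [-0.19, -0.18, 0, 0], [-0.19, -0.18, 0, 0], [-0.19, -0.18, 0, 0]], grip=1, newtons=8)

```text
clock: 1.97
ee_pos: [0.2478, 0.4448, 0.2286]
ee_rot: [0.0, 0.111, 0.994, 0.0]
ft_force: [1.3, 0.1, -0.8]
finger_gap: 1.002
finger_force: 0.0
```

Emit:
arm_command(targets=[[-0.19, -0.18, 0, 0], [-0.19, -0.18, 0, 0], [-0.19, -0.18, 0, 0], [-0.19, -0.18, 0, 0], [-0.19, -0.18, 0, 0]])

```text
clock: 2.38
ee_pos: [0.3571, 0.2816, 0.2289]
ee_rot: [0.0, 0.111, 0.994, 0.0]
ft_force: [0.8, 0.3, -0.1]
finger_gap: 1.001
finger_force: 0.0
```

Emit:
arm_command(targets=[[-0.19, -0.18, 0, 0], [-0.19, -0.18, 0, 0], [-0.19, -0.18, 0, 0], [-0.19, -0.18, 0, 0], [-0.19, -0.18, 0, 0]])

```text
clock: 2.8
ee_pos: [0.4664, 0.1182, 0.2289]
ee_rot: [0.0, 0.111, 0.994, 0.0]
ft_force: [1.1, 0.2, -0.3]
finger_gap: 1.0
finger_force: 0.0
```

```bash
cat >> h.py <<'E'
def maskgauge(im,p0):
    px=im['pixels'].astype(int); b=((np.ptp(px,axis=2)<30)&(px.mean(2)>100)).astype(float)
    uv=proj(im,[[p0[0],p0[1],.04]])[0].astype(int); sl=np.s_[uv[1]-50:uv[1]+50,uv[0]-70:uv[0]+70]; ss=4
    Q=lambda P:((proj(im,P)+.5)*ss*16-8).round().astype(np.int32)
    def f(q):
        q=q*[1,1,10]; M=np.zeros((400*ss,640*ss),np.uint8); H=M.copy()
        cv2.fillConvexPoly(M,Q(g2w(q,[[.095,.028,0],[.095,-.028,0],[-.095,-.028,0],[-.095,.028,0]])),255,shift=4)
        M=cv2.resize(M,(640,400),interpolation=cv2.INTER_AREA)/255.
        for x,d in zip(BX,BD): cv2.fillConvexPoly(H,Q(g2w(q,np.c_[x+d/2*np.cos(TH),d/2*np.sin(TH),0*TH])),255,shift=4)
        H=cv2.resize(H,(640,400),interpolation=cv2.INTER_AREA)/255.
        return (((M-b)[sl]**2)*(1-H[sl])).sum()
    x0=np.array(p0)/[1,1,10]
    r=minimize(f,x0,method='Nelder-Mead',options=dict(initial_simplex=x0+np.array([[-.004,-.004,0],[.008,0,0],[0,.008,0],[0,0,.006]]),xatol=1e-5)); return r.x*[1,1,10],r.fun
def tool():
    o=arm.get_obs(); w,x,y,z=o['ee_rot']; from scipy.spatial.transform import Rotation as R
    return np.array(o['ee_pos']),R.from_quat([x,y,z,w]).as_matrix(),o
def go(x,y,z):
    p,R,o=tool(); d=R.T@(np.array([x,y,z])-p); print('pos',p.round(4),'yang',np.degrees(np.arctan2(R[1,1],R[0,1])).round(2),'t',round(o['clock'],2),'gap',round(o['finger_gap'],4),'F',np.round(o['ft_force'],2),'j',np.round(o['joints'],2),'\nunits',(d/.15).round(4),'mm',(d*1e3).round(1))
E
python3 - <<'E'
from h import *
go(.508,.053,.2)
for n in('top','side'):
    im=arm.get_image(n); p,f=maskgauge(im,(.5414,-.16,-1.147)); print(n,p.round(4),f); print(g2w(p,np.c_[BX,0*BX,0*BX]).round(4)[:,:2].tolist())
E
```

```text
pos [0.4664 0.1182 0.2289] yang 77.23 t 2.8 gap 1.0004 F [ 1.08  0.18 -0.3 ] j [ 0.25  0.13  1.93  0.    1.08 -1.1 ] 
units [-0.3666 -0.3629  0.1928] mm [-55.  -54.4  28.9]
top [ 0.543  -0.1591 -1.1473] 18.261176470588232
[[0.5158, -0.099], [0.5329, -0.1368], [0.5512, -0.1774], [0.5707, -0.2207]]
side [ 0.5415 -0.1622 -1.1502] 161.94094579008075
[[0.5145, -0.1019], [0.5315, -0.1398], [0.5497, -0.1804], [0.5691, -0.2238]]
```

Emit:
arm_command(targets=[[-0.185, -0.18, 0.05, 0], [-0.182, -0.18, 0.05, 0], [0, 0, 0.27, 0], [0, 0, 0.27, 0], [0, 0, 0.27, 0]])

```text
clock: 3.32
ee_pos: [0.5079, 0.0551, 0.0913]
ee_rot: [0.001, 0.112, 0.994, 0.0]
ft_force: [-0.5, -0.4, -0.9]
finger_gap: 1.0
finger_force: 0.0
```

Emit:
arm_command(targets=[[0, 0, 0.2, 0], [0, 0, 0.12, 0], [0, 0, 0.06, 0], [0, 0, 0, 0]])

```text
clock: 3.65
ee_pos: [0.506, 0.0556, 0.0335]
ee_rot: [-0.002, 0.111, 0.994, -0.0]
ft_force: [-0.4, -0.3, 0.1]
finger_gap: 0.994
finger_force: 0.0
```

Emit:
arm_command(targets=[[0, 0, 0, 0], [0, 0, 0, 0], [0, 0, 0, 0], [0, 0, 0, 0], [0, 0, 0, 0]], grip=-0.5, newtons=3)

```text
clock: 4.07
ee_pos: [0.5079, 0.0554, 0.0361]
ee_rot: [0.001, 0.111, 0.994, 0.0]
ft_force: [0.3, 0.1, -0.2]
finger_gap: 0.661
finger_force: 0.0
```

Emit:
arm_command(targets=[[0, 0, 0, 0], [0, 0, 0, 0], [0, 0, 0, 0], [0, 0, 0, 0], [0, 0, 0, 0]], grip=-0.6)

```text
clock: 4.48
ee_pos: [0.5073, 0.0553, 0.035]
ee_rot: [-0.0, 0.111, 0.994, -0.0]
ft_force: [0.1, -0.1, -0.0]
finger_gap: 0.3
finger_force: 0.0
```

Emit:
arm_command(targets=[[0, 0, 0, 0], [0, 0, 0, 0], [0, 0, 0, 0], [0, 0, 0, 0]], grip=-0.7)

```text
clock: 4.82
ee_pos: [0.5073, 0.0552, 0.0351]
ee_rot: [-0.0, 0.111, 0.994, -0.0]
ft_force: [-0.0, -0.7, 1.0]
finger_gap: 0.232
finger_force: 3.0
```

Emit:
arm_command(targets=[[0, 0, 0, 0.155], [0, 0, 0, 0.155], [0, 0, 0, 0.155], [0, 0, 0, 0.155], [0, 0, 0, 0.155]], grip=-0.1)

```text
clock: 5.23
ee_pos: [0.5073, 0.0553, 0.0351]
ee_rot: [0.0, 0.407, 0.914, 0.0]
ft_force: [0.0, 1.0, 0.3]
finger_gap: 0.449
finger_force: 0.0
```

Run:
```python
from h import *
go(.508,.053,.036)
```

```text
pos [0.5073 0.0553 0.0351] yang 42.01 t 5.23 gap 0.4492 F [0.   0.95 0.32] j [ 0.11  0.45  2.02  0.    0.67 -0.63] 
units [-0.0146 -0.0071 -0.0063] mm [-2.2 -1.1 -0.9]
```

Emit:
arm_command(targets=[[0, 0, 0, 0.155], [0, 0, 0, 0.155], [0, 0, 0, 0.155], [0, 0, 0, 0.155]])

```text
clock: 5.57
ee_pos: [0.5073, 0.0553, 0.035]
ee_rot: [-0.0, 0.615, 0.789, 0.0]
ft_force: [0.5, 0.1, -0.4]
finger_gap: 0.447
finger_force: 0.0
```

Emit:
arm_command(targets=[[0, 0, 0, 0.155], [0, 0, 0, 0.155], [0, 0, 0, 0.155], [0, 0, 0, 0.155], [0, 0, 0, 0]])

```text
clock: 5.98
ee_pos: [0.5074, 0.0553, 0.0351]
ee_rot: [-0.0, 0.787, 0.617, 0.0]
ft_force: [0.3, -0.5, 0.1]
finger_gap: 0.453
finger_force: 0.0
```

Emit:
arm_command(targets=[[0, 0, 0, 0], [0, 0, 0, 0], [0, 0, 0, 0], [0, 0, 0, 0], [0, 0, 0, 0]], grip=-0.7)

```text
clock: 6.4
ee_pos: [0.5074, 0.0553, 0.0351]
ee_rot: [0.0, 0.785, 0.62, 0.0]
ft_force: [0.2, -0.4, 0.6]
finger_gap: 0.231
finger_force: 3.0
```

Run:
```python
from h import *
go(.508,.053,.04); im=arm.get_image('side'); cv2.imwrite('pics/s1.png',cv2.resize(im['pixels'][120:270,210:410,::-1],None,fx=4,fy=4))
```

```text
pos [0.5074 0.0553 0.0351] yang -13.37 t 6.4 gap 0.2315 F [ 0.2  -0.4   0.63] j [ 0.11  0.45  2.02 -0.    0.67  0.34] 
units [-0.0139  0.0072 -0.0325] mm [-2.1  1.1 -4.9]
```

View pics/s1.png

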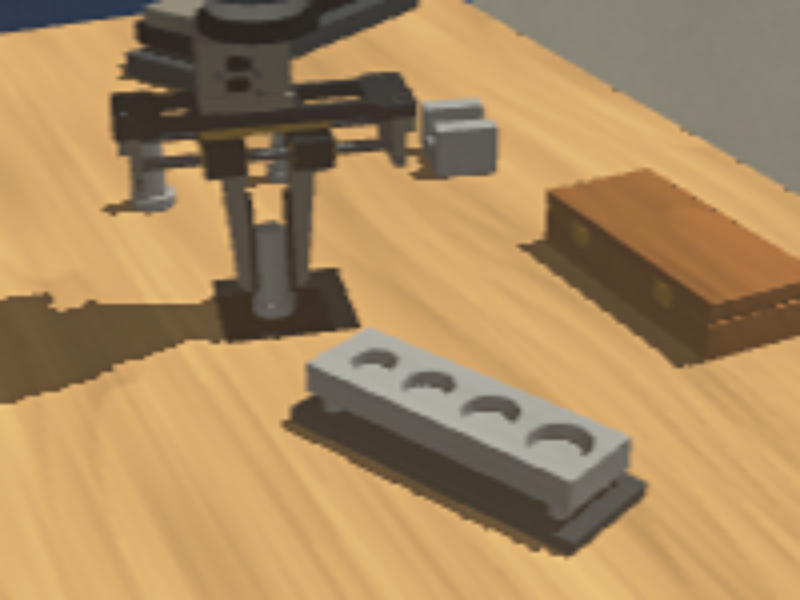

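Emit:
arm_command(targets=[[0, 0, 0, 0], [0, 0, 0, 0], [0, 0, -0.1, 0], [0, 0, -0.13, 0], [0, 0, -0.13, 0]], newtons=20)

```text
clock: 6.87
ee_pos: [0.5063, 0.0552, 0.089]
ee_rot: [-0.001, 0.785, 0.62, -0.001]
ft_force: [0.2, 0.5, -1.7]
finger_gap: 0.232
finger_force: 20.0
```

Emit:
arm_command(targets=[[-0.196, 0.056, 0, 0], [-0.196, 0.056, 0, 0], [-0.196, 0.056, 0, 0], [-0.196, 0.056, 0, 0], [-0.196, 0.056, 0, 0]])

```text
clock: 7.28
ee_pos: [0.5134, -0.0987, 0.0889]
ee_rot: [-0.0, 0.785, 0.62, -0.0]
ft_force: [0.5, -0.3, -2.4]
finger_gap: 0.226
finger_force: 20.0
```

Emit:
arm_command(targets=[[0, 0, 0, 0], [0, 0, 0, 0]])

```text
clock: 7.45
ee_pos: [0.5135, -0.0986, 0.0888]
ee_rot: [-0.0, 0.786, 0.618, -0.0]
ft_force: [-1.2, 0.8, -1.8]
finger_gap: 0.23
finger_force: 20.0
```

Run:
```python
from h import *
go(.5145,-.0975,.09); im=arm.get_image('side'); p=tool()[0]
c=(270,170);S=7
a=cv2.resize(im['pixels'][c[1]:c[1]+80,c[0]:c[0]+100,::-1],None,fx=S,fy=S,interpolation=cv2.INTER_CUBIC)
z=p[2]-.035
h=np.concatenate([np.c_[p[0]+r*np.cos(TH),p[1]+r*np.sin(TH),0*TH+zz] for r,zz in((.0145,z+.001),(.0145,z+.01),(.0175,z+.01),(.011,z+.062))])
w=np.concatenate([np.c_[.5143+.0135*np.cos(TH),-.0998+.0135*np.sin(TH),0*TH+.04]])
for P,col in((h,(0,0,255)),(w,(255,0,0))):
  for u,v in (proj(im,P)-c+.5)*S: cv2.circle(a,(int(u),int(v)),1,col,-1)
cv2.imwrite('pics/s2.png',a)
```

```text
pos [ 0.5135 -0.0986  0.0888] yang -13.6 t 7.45 gap 0.23 F [-1.17  0.83 -1.85] j [-0.19  0.38  1.97  0.    0.8   0.04] 
units [ 0.0086  0.0045 -0.0081] mm [ 1.3  0.7 -1.2]
```

View pics/s2.png

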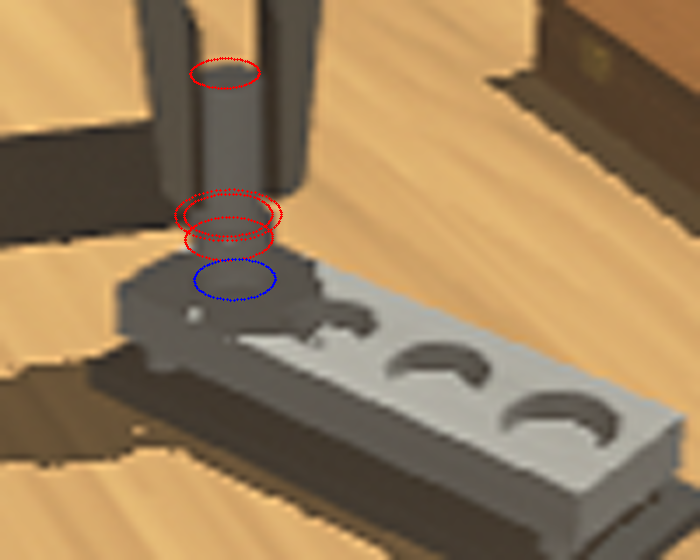

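Emit:
arm_command(targets=[[0.005, 0.009, 0.03, 0], [0, 0, 0.03, 0], [0, 0, 0.02, 0], [0, 0, 0, 0], [0, 0, 0, 0]])

```text
clock: 7.92
ee_pos: [0.5152, -0.0964, 0.0767]
ee_rot: [-0.0, 0.785, 0.62, -0.0]
ft_force: [0.1, 0.0, -1.7]
finger_gap: 0.229
finger_force: 20.0
```

Emit:
arm_command(targets=[[0, 0, 0.004, 0], [0, 0, 0.004, 0], [0, 0, 0, 0]])

```text
clock: 8.17
ee_pos: [0.5155, -0.097, 0.0759]
ee_rot: [0.0, 0.785, 0.62, 0.0]
ft_force: [0.2, 0.3, -1.6]
finger_gap: 0.229
finger_force: 20.0
```

Emit:
arm_command(targets=[[0, 0, 0.005, 0], [0, 0, 0, 0], [0, 0, 0, 0]])

```text
clock: 8.42
ee_pos: [0.5155, -0.0971, 0.0752]
ee_rot: [0.0, 0.785, 0.619, 0.0]
ft_force: [0.1, 0.0, -1.8]
finger_gap: 0.227
finger_force: 20.0
```

Emit:
arm_command(targets=[[0, 0, 0.005, 0], [0, 0, 0, 0], [0, 0, 0, 0]])

```text
clock: 8.67
ee_pos: [0.5155, -0.0971, 0.0745]
ee_rot: [0.0, 0.785, 0.619, 0.0]
ft_force: [-0.3, -0.2, 0.8]
finger_gap: 0.228
finger_force: 20.0
```

Emit:
arm_command(targets=[[0, 0, 0.005, 0], [0, 0, 0, 0], [0, 0, 0, 0]])

```text
clock: 8.92
ee_pos: [0.5155, -0.0971, 0.0738]
ee_rot: [0.0, 0.785, 0.62, 0.0]
ft_force: [-1.0, -0.9, 2.4]
finger_gap: 0.229
finger_force: 20.0
```

Emit:
arm_command(targets=[[-0.0056, -0.0035, 0, 0], [0, 0, 0, 0], [0, 0, 0, 0]])

```text
clock: 9.17
ee_pos: [0.5153, -0.0976, 0.0739]
ee_rot: [0.0, 0.785, 0.619, 0.0]
ft_force: [0.5, 1.7, 3.0]
finger_gap: 0.23
finger_force: 20.0
```

Emit:
arm_command(targets=[[-0.0056, -0.0035, 0, 0], [0, 0, 0, 0], [0, 0, 0, 0]])

```text
clock: 9.42
ee_pos: [0.5146, -0.0985, 0.0738]
ee_rot: [0.0, 0.785, 0.619, 0.0]
ft_force: [2.6, 2.8, 2.5]
finger_gap: 0.228
finger_force: 20.0
```

Emit:
arm_command(targets=[[0, 0, -0.05, 0], [-0.105, 0.086, 0, 0], [-0.106, 0.086, 0, 0], [0, 0, 0, 0], [0, 0, 0, 0]])

```text
clock: 9.83
ee_pos: [0.5313, -0.1359, 0.081]
ee_rot: [-0.0, 0.785, 0.619, -0.001]
ft_force: [-0.4, 1.0, -2.7]
finger_gap: 0.224
finger_force: 20.0
```

Emit:
arm_command(targets=[[0, 0, 0.02, 0], [0, 0, 0.016, 0], [0, 0, 0, 0], [0, 0, 0, 0]])

```text
clock: 10.17
ee_pos: [0.5312, -0.1347, 0.0754]
ee_rot: [-0.0, 0.785, 0.62, -0.0]
ft_force: [0.2, -0.1, -2.7]
finger_gap: 0.228
finger_force: 20.0
```

Run:
```python
from h import *
go(.5323,-.1353,.0748)
```

```text
pos [ 0.5312 -0.1347  0.0754] yang -13.41 t 10.17 gap 0.2278 F [ 0.18 -0.09 -2.74] j [-0.25  0.43  1.92 -0.    0.79 -0.02] 
units [-0.0022  0.0081  0.0041] mm [-0.3  1.2  0.6]
```

Correct sideways by about 1.2 mm, then lower in 0.75 mm steps.

Emit:
arm_command(targets=[[-0.002, 0.008, 0, 0], [0, 0, 0.005, 0], [0, 0, 0, 0], [0, 0, 0, 0]])

```text
clock: 10.5
ee_pos: [0.5331, -0.1357, 0.0751]
ee_rot: [0.0, 0.785, 0.62, 0.0]
ft_force: [-0.0, 0.4, -1.1]
finger_gap: 0.224
finger_force: 20.0
```

Emit:
arm_command(targets=[[0, 0, 0.005, 0], [0, 0, 0, 0], [0, 0, 0, 0]])

```text
clock: 10.75
ee_pos: [0.5331, -0.1357, 0.0744]
ee_rot: [0.0, 0.785, 0.619, 0.0]
ft_force: [0.3, 1.2, 1.4]
finger_gap: 0.227
finger_force: 20.0
```

Emit:
arm_command(targets=[[0, 0, 0.005, 0], [0, 0, 0, 0], [0, 0, 0, 0]])

```text
clock: 11.0
ee_pos: [0.5331, -0.1358, 0.0737]
ee_rot: [0.0, 0.785, 0.619, 0.0]
ft_force: [-0.3, 0.9, 2.5]
finger_gap: 0.231
finger_force: 20.0
```

Emit:
arm_command(targets=[[0, 0, 0.005, 0], [0, 0, 0, 0], [0, 0, 0, 0]])

```text
clock: 11.25
ee_pos: [0.5331, -0.1358, 0.0729]
ee_rot: [0.0, 0.785, 0.619, 0.0]
ft_force: [-0.1, 1.7, 4.7]
finger_gap: 0.224
finger_force: 20.0
```

Emit:
arm_command(targets=[[0.006, -0.001, 0, 0], [0, 0, 0, 0], [0, 0, 0, 0]])

```text
clock: 11.5
ee_pos: [0.5331, -0.1354, 0.0729]
ee_rot: [0.001, 0.785, 0.62, -0.0]
ft_force: [-0.0, -1.8, 5.7]
finger_gap: 0.23
finger_force: 20.0
```

Emit:
arm_command(targets=[[0.006, -0.001, 0, 0], [0, 0, 0, 0], [0, 0, 0, 0]])

```text
clock: 11.75
ee_pos: [0.5332, -0.1348, 0.073]
ee_rot: [0.001, 0.785, 0.62, -0.0]
ft_force: [-2.1, -3.2, 6.3]
finger_gap: 0.227
finger_force: 20.0
```

Run:
```python
from h import *
np.set_printoptions(linewidth=220)
im=arm.get_image('side'); s=cv2.imread('pics/side0.png')
g=cv2.cvtColor(s,cv2.COLOR_BGR2GRAY)
print(g[174:204,270:289])
# predicted extents relative to hub at pos (.5074,.0553)
for D in(.029,.032,.035):
    P=proj(im,np.c_[.5074+D/2*np.cos(TH),.0553+D/2*np.sin(TH),0*TH+.005]); H=proj(im,np.c_[.5074+.011*np.cos(TH),.0553+.011*np.sin(TH),0*TH+.03])
    print(D,np.ptp(P[:,0]),np.ptp(H[:,0]),P[:,0].min(),P[:,0].max(),H[:,0].min(),H[:,0].max())
im['pixels']=s[:,:,::-1].copy()
for c,(x,y) in (('pad',(.507,.053)),):
    for D in(.029,.032,.035):
        w=np.clip((g.astype(float)-45)/60,0,1); sl=np.s_[186:201,268:292]
        r=minimize(lambda q:((discsil(im,q[0],q[1],0,D)-w)[sl]**2).sum(),[x,y],method='Nelder-Mead',options=dict(initial_simplex=[[x-.004,y],[x+.004,y],[x,y+.006]],xatol=1e-4)); print(D,r.x,r.fun)
```

```text
[[178 180 182 184 186 185 185 183 181 177 173 172 171 171 170 169 168 170 171]
 [175 177 180 182 184 184 181 180 180 180 177 174 172 172 170 169 169 170 173]
 [175 176 178 181 166 165 170 170 171 171 172 174 173 172 172 169 168 168 170]
 [175 175 177 149 159 174 174 173 173 173 173 164 171 173 172 172 170 168 167]
 [177 176 178 153 130 139 154 162 168 162 144 128 164 177 173 172 171 169 166]
 [179 179 179 146  99  83  88  88  87  92  99 117 167 180 175 171 171 171 169]
 [179 179 181 148  99  86  91  91  91  95 101 118 169 181 178 175 172 171 171]
 [180 180 182 148  99  87  92  93  92  95 102 118 170 183 179 177 174 172 172]
 [181 180 183 149  97  87  91  93  92  96 102 103 167 185 180 180 178 175 172]
 [182 183 183 165 113  86  92  93  92  96 102 104 166 184 181 179 178 177 174]
 [182 184 184 165 112  85  92  92  92  95 102 103 163 182 181 180 179 179 177]
 [179 182 185 165 111  84  92  92  93  95 102 104 162 182 180 181 181 180 180]
 [174 180 184 188 132  85  91  93  92  96 102 104 163 182 182 184 186 187 186]
 [170 175 182 189 134  85  91  93  92  96 102 106 150 182 165 151 129 115
[... 1062 characters left out ...]
  60  60  60  60  61  60  61  60  60  60  59  59]
 [ 60  62  61  61  61  62  61  61  60  60  61  59  59  58  58  56  55  55  54]
 [ 61  60  60  60  59  58  57  57  56  56  55  52  49  46  66  74  98 106 104]]
0.029 10.747931803047777 8.250289762910143 272.3683294223179 283.1162612253657 273.14095113662177 281.3912408995319
0.032 11.85978343810234 8.250289762910143 271.81100297077325 283.6707864088756 273.14095113662177 281.3912408995319
0.035 12.971634076025111 8.250289762910143 271.253539255577 284.2251733316021 273.14095113662177 281.3912408995319
0.029 [0.50917641 0.0542152 ] 53.22520569011918
0.032 [0.51037642 0.05545397] 55.254525182622075
0.035 [0.51017167 0.05709511] 57.84968858131488
```

Run:
```python
from h import *
np.set_printoptions(linewidth=220)
a=cv2.cvtColor(cv2.resize(cv2.imread('pics/s1.png'),(200,150),interpolation=cv2.INTER_AREA),cv2.COLOR_BGR2GRAY)
print(a[188-120:202-120,268-210:292-210])
im=arm.get_image('side')
P=proj(im,np.c_[.5074+.0145*np.cos(TH),.0553+.0145*np.sin(TH),0*TH+.005]);print(P.min(0),P.max(0),proj(im,np.c_[.5074+.0135*np.cos(TH),.0553+.0135*np.sin(TH),0*TH])[:,1].max())
go(.5323,-.1353,.0748)
print(im['pixels'][200:222,295:325].mean(2).astype(int))
p=tool()[0]; 
for z in (p[2]-.034,p[2]-.025):
  P=proj(im,np.c_[p[0]+.0145*np.cos(TH),p[1]+.0145*np.sin(TH),0*TH+z]);print(P.min(0),P.max(0))
```

```text
[[155 110  81  79  73  61  70  87  94  94  93  92  88  76  59  57  72  79  79  71  64  60  58  57]
 [123  95  80  79  73  62  69  86  94  94  94  91  89  80  62  57  72  80  78  67  58  58  58  58]
 [ 66  73  78  79  73  62  68  86  93  95  94  92  89  82  63  57  71  78  70  61  59  59  60  60]
 [ 58  64  74  79  73  61  64  84  94  94  93  91  88  81  65  56  64  67  61  58  58  58  59  59]
 [ 59  59  63  72  72  62  69  86  93  94  93  92  89  81  66  54  51  52  51  50  50  52  57  59]
 [ 55  55  54  52  53  65  80  91  94  95  93  92  88  83  79  68  56  50  50  50  50  51  56  58]
 [ 51  51  51  50  53  73  86  91  93  94  94  92  88  83  81  70  55  50  50  50  49  51  55  58]
 [ 51  51  51  50  54  74  85  88  92  96  95  91  87  84  83  69  55  50  50  50  50  51  52  55]
 [ 51  51  50  50  52  75  87  89  92 112 104  91  89  88  84  69  55  51  50  50  50  51  51  51]
 [ 51  51  51  50  52  74  88  92  94  97  96  94  92  90  83  66  54  51  51  51  51  51  51  51]
 [ 51  51  51  50  51  62  80  91  94  94  94  93  91  86  73  57  51  50  51  51  51  51  50  52]
 [ 51  52  
[... 2656 characters left out ...]
83  83  83  84  84  84  82  83  84  80  81  86  91  92  95  94  95  94  93  92  89  83  77  79]
 [ 90  90  89  89  89  89  88  85  84  83  83  84  84  84  83  80  81  83  82  88  90  93  95  95  94  89  79  76  80  81]
 [ 90  89  90  89  90  90  89  88  88  85  84  83  84  83  83  83  83  84  83  81  80  80  81  81  81  82  82  83  82  82]
 [ 89  90  90  89  90  90  89  89  89  89  88  85  83  83  84  84  83  84  83  82 144 119  82  83  83  83  84  84  83  83]
 [ 90  90  89  89  90  89  89  89  89  89  89  89  88  85  83  83  84  84  83  83  82  81  81  82  83  82  83  84  83  83]]
[310.52108972 211.68683616] [323.19118699 218.24289809]
[310.48128194 208.33293726] [323.21456764 214.82031201]
```

Emit:
arm_command(targets=[[0, 0, -0.012, 0], [-0.016, -0.004, 0, 0], [0, 0, 0, 0], [0, 0, 0, 0]])

```text
clock: 12.18
ee_pos: [0.5311, -0.136, 0.074]
ee_rot: [-0.001, 0.785, 0.619, -0.0]
ft_force: [-0.9, 0.8, -2.5]
finger_gap: 0.226
finger_force: 20.0
```

Emit:
arm_command(targets=[[0, 0, 0.005, 0], [0, 0, 0, 0], [0, 0, 0, 0]])

```text
clock: 12.43
ee_pos: [0.5316, -0.136, 0.0735]
ee_rot: [-0.0, 0.785, 0.62, -0.0]
ft_force: [0.5, 0.5, -2.4]
finger_gap: 0.228
finger_force: 20.0
```

Emit:
arm_command(targets=[[0, 0, 0.005, 0], [0, 0, 0, 0], [0, 0, 0, 0]])

```text
clock: 12.68
ee_pos: [0.5318, -0.1361, 0.0729]
ee_rot: [-0.0, 0.785, 0.62, -0.0]
ft_force: [-0.4, 0.4, -2.0]
finger_gap: 0.226
finger_force: 20.0
```

Emit:
arm_command(targets=[[0, 0, 0.007, 0], [0, 0, 0, 0], [0, 0, 0.007, 0], [0, 0, 0, 0]])

```text
clock: 13.02
ee_pos: [0.5318, -0.1361, 0.0708]
ee_rot: [-0.0, 0.785, 0.619, -0.0]
ft_force: [0.2, 0.0, -2.3]
finger_gap: 0.228
finger_force: 20.0
```

Emit:
arm_command(targets=[[0, 0, 0.007, 0], [0, 0, 0, 0], [0, 0, 0.007, 0], [0, 0, 0, 0]])

```text
clock: 13.35
ee_pos: [0.5318, -0.1361, 0.0687]
ee_rot: [-0.0, 0.785, 0.62, -0.0]
ft_force: [-0.7, -0.9, -2.9]
finger_gap: 0.23
finger_force: 20.0
```

Emit:
arm_command(targets=[[0, 0, 0.007, 0], [0, 0, 0, 0], [0, 0, 0.007, 0], [0, 0, 0, 0]])

```text
clock: 13.68
ee_pos: [0.5318, -0.1361, 0.0666]
ee_rot: [-0.0, 0.785, 0.619, -0.0]
ft_force: [-0.8, -0.5, -1.2]
finger_gap: 0.224
finger_force: 20.0
```

Emit:
arm_command(targets=[[0, 0, 0.007, 0], [0, 0, 0, 0], [0, 0, 0, 0]])

```text
clock: 13.93
ee_pos: [0.5318, -0.1362, 0.0656]
ee_rot: [-0.0, 0.785, 0.62, -0.0]
ft_force: [-0.0, -0.5, -2.8]
finger_gap: 0.228
finger_force: 20.0
```

Emit:
arm_command(targets=[[0, 0, 0.005, 0], [0, 0, 0, 0], [0, 0, 0, 0]])

```text
clock: 14.18
ee_pos: [0.5318, -0.1362, 0.065]
ee_rot: [-0.0, 0.785, 0.619, -0.0]
ft_force: [-1.3, 0.1, -0.7]
finger_gap: 0.222
finger_force: 20.0
```

Emit:
arm_command(targets=[[0, 0, 0.004, 0], [0, 0, 0, 0], [0, 0, 0, 0]])

```text
clock: 14.43
ee_pos: [0.5319, -0.1362, 0.0644]
ee_rot: [0.0, 0.785, 0.62, -0.0]
ft_force: [-1.2, -0.3, 0.3]
finger_gap: 0.231
finger_force: 20.0
```

Emit:
arm_command(targets=[[0, 0, 0, 0], [0, 0, 0, 0], [0, 0, 0, 0], [0, 0, 0, 0], [0, 0, 0, 0]], grip=0, newtons=5)

```text
clock: 14.85
ee_pos: [0.5321, -0.1362, 0.0644]
ee_rot: [0.0, 0.785, 0.62, 0.0]
ft_force: [-0.5, 0.4, -0.1]
finger_gap: 0.497
finger_force: 0.0
```

Emit:
arm_command(targets=[[0, 0, -0.1, 0], [0, 0, -0.2, 0], [0, 0, -0.25, 0], [0, 0, -0.25, 0], [0, 0, 0, 0]])

```text
clock: 15.27
ee_pos: [0.5357, -0.1371, 0.1912]
ee_rot: [0.004, 0.785, 0.619, 0.003]
ft_force: [1.4, 0.2, 1.2]
finger_gap: 0.5
finger_force: 0.0
```

Run:
```python
from h import *
go(.5318,-.1362,.2); im=arm.get_image('side'); cv2.imwrite('pics/s3.png',cv2.resize(im['pixels'][150:270,250:410,::-1],None,fx=5,fy=5,interpolation=cv2.INTER_CUBIC))
P=g2w((.5414,-.16,-1.147),[[BX[1],0,.052]])
print(proj(im,P),(proj(im,P)-[250,150]+.5)*5)
```

```text
pos [ 0.5357 -0.1371  0.1912] yang -13.44 t 15.27 gap 0.5005 F [1.36 0.23 1.21] j [-0.25  0.28  1.83  0.    1.02 -0.02] 
units [-0.0002 -0.0262 -0.0589] mm [-0.  -3.9 -8.8]
[[316.58745998 195.17762893]] [[335.4372999  228.38814466]]
```

View pics/s3.png

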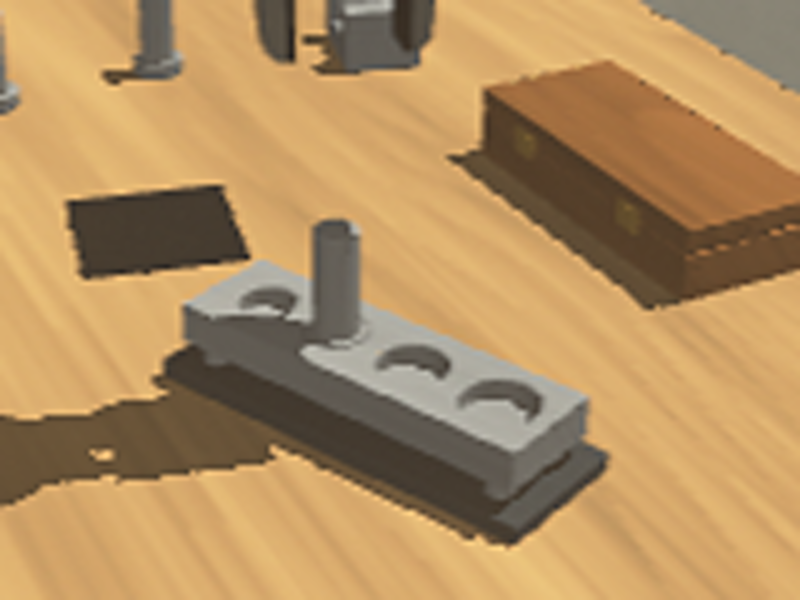

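The disc stands upright in bore 2. Its flange is flush with the block's top face and its hub top is at about (336,226), against the predicted (335,228). The gripper is clear, so I'll hand in.

Emit:
arm_command(targets=[[0, 0, 0, 0], [0, 0, 0, 0], [0, 0, 0, 0]])

```text
clock: 15.57
ee_pos: [0.5309, -0.1359, 0.1828]
ee_rot: [-0.001, 0.785, 0.62, -0.001]
ft_force: [0.6, 0.2, 0.6]
finger_gap: 0.5
finger_force: 0.0
```

```bash
python3 -c "
from plant import arm
print(arm.hand_in())"
```

```text
the job is handed in; nothing more can be done
None
```

The disc on the pad measured about 29 mm across; I tried it on bore 1, then it went into bore 2 (30 mm), where it stands home, upright and released, and I handed the job in at about 15.6 s (no verdict was returned).

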